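Release and retract the loaded rack tray

ROBOT

A 7-joint arm with a two-finger parallel gripper is mounted at the origin on a cart in front of the work surface, level with it; the furniture and walls round the work are solid. World frame = base frame: x ahead of the robot, y to its left, z up, the work surface at z = 0. Lengths are in m, angles in rad, forces in N, time in s.
With the tool pointing down it reaches from about 0.4 to 0.9 m from the base axis. Payload 5.6 kg.
Tool frame: the origin (TCP) lies midway between the tips of the shut fingers; the grasp point (between the pads) lies 19 mm behind it; z points along the fingers, y is the line along which they close (so a half turn about z gives the same grasp; the last joint's range is limited). The gripper opens to 92 mm and grips with 3 to 60 N. Pads are 20 mm wide; open, the fingers measure 128 mm over their backs; the gripper's body (75 mm by 189 mm) begins 69 mm behind the grasp point.
Start: joints at [-1.147, 0.468, -0.012, 1.603, 0.006, 1.071, -0.056], TCP at [0.293, 0.58, 0.175] pointing down, gripper open.
Joint ranges: [-2.53, 2.53], [-0.31, 2.02], [-1.57, 1.55], [0.28, 2.44], [-1.29, 4.43], [0.15, 1.84], [-2.92, 2.92]. Speed limits (rad/s): [2.57, 2.57, 3.14, 3.14, 3.14, 3.14, 3.14].

INTERFACE

Orientations are given as a rotation vector (axis times angle).
In Python, from rig import env, grab_frame, camera_model, ticket gives the robot as it stands.
- The arm moves only by the tool play_rows, never from a script. Its argument "deltas" is a list of rows, each a list of 3 entries, a list of its own where there are three numbers: the shift along the tool's x, y, z in units of 30 cm (1.0 is 30 cm), then the turn, a rotation vector about the tool's x, y, z in units of 180 degrees (1.0 is 180 degrees), then the opening, from 0 (shut) to 1 (fully open). A call has 1 to 20 rows; each row is the pose to reach, as a shift and turn from the pose commanded when the call began, along the tool's axes at that moment, turning the shorter way round; what a row does not reach only later rows make up. A row lasts 1/10 s, in which the tool goes at most 50 mm and 8.59 degrees, less where a joint would pass 70% of its speed; a pose out of reach is approached as far as the arm can. A call with a number of a shift or a turn outside -1 to 1 is refused whole. A call with a gripper value outside its range is refused whole. The fingers move at their own pace and stop on an object; "grip_force" is the grip in N (left out, the last holds). Time passes only in rows, so rows that repeat a pose let the fingers close. It gives the time, the measured TCP pose, the force, the opening and the grip force at its end, in the units of the state.
- env.get_state(): the state, without advancing time (a new reading comes with each control period).
- grab_frame(name): name is "scene" or "top" or "wrist"; returns (picture, depth): 420x560x3 uint8, red, green, blue; 420x560 float32, m along the optical axis (not along the pixel's ray), 0 where there is no reading.
- camera_model(name): a dict with "camera_matrix" (3x3 intrinsics, pixels), "k1" (the pictures are not rectified: a ray, as slopes to the right and down, at radius r is drawn at 1 + k1 r^2 times it, then the intrinsics apply), "view" (4x4, takes a point from world to camera coordinates). Camera axes: x right, y down, z forward; pixel columns grow to the right and rows downward; lengths in m; the calibration is good to about 2 mm. A picture is of the moment at which its call begins: read the wrist's pose just before it. camera_model takes no time and is no camera call; for the wrist camera it gives the pose at the moment of the call.
- ticket.close_job(): hands the job in; it is judged then, once.
The state is a dict: "t": time; "joint_pos": joint angles; "joint_vel": joint speeds; "tau": joint torques, N m; "tcp_pos": TCP position; "ee_rot": TCP orientation; "wrist_force": force on the tool from outside, world axes, zero at the start; "moment": the same for the moment, N m; "opening": finger opening in m; "grip_force": force on a finger pad.
Only numpy, scipy, OpenCV 4.12 (cv2) and the standard library are available. Lean on these libraries where they do the work, as an engineer would, in place of code of your own. Each camera call takes 0.05 s, during which the arm holds its last target. There are 200 camera calls.

TASK

The rack loader's tray stands locked fully out on its slides. Hold the release lever beside it part-way down, finding by feel the depth at which the slide lets go, and push the tray in, fully home against its rear stop; then let the lever come back up. Keep the tube rack standing in the tray and leave the other things on the worktop alone.

Things in the scene. Friction and masses are not known exactly. Their poses are not given: they have to be found in the camera images.
- base: fixed grey base of the rack loader; origin on the worktop. Its x axis is the direction in which the tray is pushed home (away from the robot), y left, z up. Plate x -130..110, y -110..126 mm. Slide rails at y = +-67 mm, 42 mm high; slotted guide channel along the left edge, y 76..108 mm, 48 mm high; rear stop wall at x = 107 mm, 62 mm high
- tray (a joint): travel of the steel tray (208 x 100 mm, walls 28 mm): 0 = fully out, 0.12 m = fully home (end stop). Slide friction 2 N plus 8 N per m/s; it stays where left. While locked it has 2 to 15 mm of play, then the lever's tooth meets a gate hidden in the guide channel and the tray stops dead; past 0.035 m it is through and runs freely, whatever the lever's height
- tray_floor (a point): middle of the tray's inner floor (190 mm between end walls), 20 mm above the worktop; moves with the tray; axes as the base's
- lever (a joint): angle of the dark steel release lever on the tray's left: 0 = up (rest), 0.316 rad = bottom, pad 30 mm down. Sprung: 4 N at the pad at rest, 9 N at the bottom. The gate blocks the tray with the lever too high and too low: it passes only with the pad within 1.5 to 3 mm of a release depth, 7 to 23 mm below rest, that differs each time and is unseen; there an inward push of 6 to 10 N moves it on
- lever_pad (a point): centre of the top face of the lever's ribbed pad (42 mm along x, 40 mm along y; 100 mm above the worktop at rest); moves with the lever, which pivots 95 mm behind (+x) and 40 mm below this point. Axes are the base's at rest. Fingertips drawn back along a pressed pad drag the tray out again: lift straight off
- rack_center (a point): centre (half-way up, 50 mm above its foot) of the aluminium tube rack standing loose in the tray, 171 x 56 x 100 mm, about 0.4 kg, long side along the tray; its z axis is up
- cup: bystander: specimen cup with screw lid, 70 mm across, 72 mm high; origin under its centre, on the right of the tray
- timer: bystander: white timer 64 x 64 x 20 mm, origin under its centre, left of the tray
- roll: bystander: roll of tape 72 mm across, 19 mm high, origin under its centre, right of the base
- marker: bystander: marker pen 135 mm long, 11 mm thick, lying along its y; origin under its centre, left of the base
- push_plate (a point): middle of the front face of the upright steel push plate fixed to the tray behind the pad: 40 mm wide, its top 20 mm above this point, 24 mm to +x of the rested pad's centre. Fingertips standing on the pad can press down and push this plate inward at once. Axes as the base's; moves with the tray

How it is judged:
By the outcome, as a careful person would: the job done as asked, in the order asked, and still so for the second after the job is handed in, with the robot touching nothing.
It also fails if it takes over 48 s, if anything falls off the work surface, if the arm or the gripper's body presses on something with over 40 N, if the wrist force passes 120 N, or if a joint passes its speed limit or range.

## Working session

There is one attempt and no reset: what is moved stays moved. The work goes in short steps, Python scripts to look and compute and a tool call to move; the robot and the scene stay as the last step left them, time stands still between calls to the robot, and variables do not carry over. Pictures are saved under pics/ and viewed, at most 10 in all, crops included, and the job is handed in when it is done.

Besides the shell and the picture viewer there is one more tool, called after "Emit:" as name(argument=value, ...), one argument or row to a line, values as JSON. play_rows: Moves the arm, as the interface text tells. Shifts and turns lie within -1 to 1; 1 stands for 30 cm of shift or 180 degrees of turn. Its arguments: {"type":"object","properties":{"deltas":{"type":"array","items":{"type":"array"}},"grip_force":{"type":"number"}},"required":["deltas"]}

```bash
mkdir -p pics
cat > h.py <<'E'
import numpy as np, cv2
from rig import env, grab_frame, camera_model, ticket
def shot(n,f):
    m=camera_model(n); p,d=grab_frame(n); cv2.imwrite('pics/'+f+'.png',p[:,:,::-1]); np.savez('pics/'+f+'.npz',p=p,d=d,K=m['camera_matrix'],k1=m['k1'],V=m['view']); return f
def pts(f):
    z=np.load('pics/'+f+'.npz'); K,k1,V,d=z['K'],float(z['k1']),z['V'],z['d']
    v,u=np.mgrid[0:d.shape[0],0:d.shape[1]]
    uv=np.stack([u,v],-1).reshape(-1,1,2).astype(float)
    r=cv2.undistortPoints(uv,K,np.array([k1,0,0,0.])).reshape(d.shape+(2,))
    c=np.dstack([r*d[...,None],d]); return (c-V[:3,3])@V[:3,:3], z['p'], d
E
python3 - <<'E'
from h import *
shot('scene','s1');shot('top','t1')
s=env.get_state();print({k:np.round(v,3) for k,v in s.items()})
E
```

```text
{'t': np.float64(0.1), 'joint_pos': array([-1.147,  0.468, -0.012,  1.603,  0.006,  1.071, -0.056]), 'joint_vel': array([ 0.002, -0.001, -0.001, -0.001,  0.002, -0.001,  0.001]), 'tau': array([ 1.0000e-03, -5.2165e+01, -1.3000e-02, -2.4437e+01, -5.7000e-02,
        1.4000e-02,  0.0000e+00]), 'tcp_pos': array([0.292, 0.58 , 0.174]), 'ee_rot': array([-7.270e-01, -3.056e+00,  2.000e-03]), 'wrist_force': array([ 0.604, -0.85 ,  0.414]), 'moment': array([-0.034, -0.01 , -0.015]), 'grip_force': np.float64(0.0), 'opening': np.float64(0.092)}
```

View pics/s1.png

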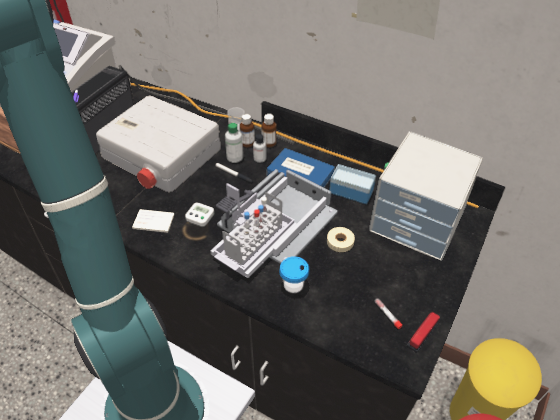

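View pics/t1.png

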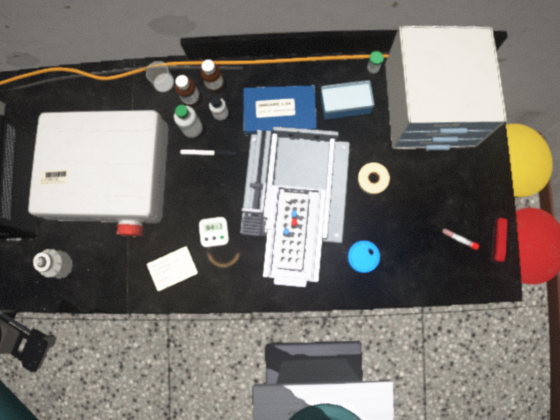

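Both views show the rack loader. In the top view its base spans about (243..350, 127..245), with the lever and pad near (254,222) and the rack near (292,230). The timer is at (213,232), the cup at (364,256) and the roll at (374,178). Next I'll zoom in and measure.

Run:
```python
from h import *
P,p,d=pts('t1')
c=p[115:295,225:365]; cv2.imwrite('pics/c1.png',cv2.resize(c[:,:,::-1],None,fx=3.3,fy=3.3,interpolation=cv2.INTER_CUBIC))
np.set_printoptions(linewidth=250,suppress=True)
print('z mm, rows 170-250 step3, cols 238-275')
print((P[176:246:3,238:276:2,2]*1000).round().astype(int))
for uv in [(254,222),(254,200),(330,160),(292,280),(345,240)]: print(uv,P[uv[1],uv[0]].round(4))
# rail direction: base right edge  ; z between 30 and 50
reg=np.zeros(d.shape,bool);reg[115:295,235:355]=1
for lo,hi in [(.055,.068),(.092,.108)]:
    m=reg&(P[...,2]>lo)&(P[...,2]<hi)
    n,l,st,ce=cv2.connectedComponentsWithStats(m.astype(np.uint8))
    for i in range(1,n):
        if st[i,4]>20:
            q=P[l==i][:,:2]; r=cv2.minAreaRect(q.astype(np.float32)); print(lo,hi,st[i],np.round(r[0],4),np.round(r[1],4),round(r[2],2))
```

```text
z mm, rows 170-250 step3, cols 238-275
[[   4   -2    2    2    9   10   15   49   47   46   46   41   45   44   35   51   41   43    8]
 [  -1    4    2    5   13    9   11   52   50   47   42   44   48   47   26   45   45   23   16]
 [   4   -2   -1    4   15   13   12   49   65   66   64   65   48   49   16   43   46   19   14]
 [   1    2   -5    2   13   12   66   66   69   68   71   66   65   71   55   48   50   19   13]
 [  -3    1    3   -3   16   14   10   49   63   63   69   53   60   71   49   47   51   47   52]
 [   1    0    0 1187   13   11   52   48   64   69   65   47   51   68   47   43   48   48   49]
 [   2   -2    2   12   11   12   48   47   69   69   66   47   70   65   48   50   54   49   49]
 [   1   -1    2   12   10   13   52   50   72   69   66   48   73   52   49   49   51   48   46]
 [   3    1    0   16   15   12   46   49   73   74   43   53   71   46   48   49   52   48   48]
 [   3   -3    0   13   14   13   46   75   82   75   47   45   69   51   50   52   53   50   49]
 [   1    6    1   14   12   13   44   80   79   78   47   48   74   52   47   52
[... 983 characters left out ...]
34   43   20]
 [   1    0    0    3    5   -1    3    1    0    8   -1   -1    3   -1    0   35   36   43   20]
 [   5    5    4    4    6    2    0    2    2    0    4   -3    4    0   35   40   34   43   21]
 [  -2   -3    1    2    0    0    1    3    0    1   -3    3    1    4   34   33   31   41   20]]
(254, 222) [0.51   0.1379 0.1019]
(254, 200) [0.5629 0.1394 0.0733]
(330, 160) [ 0.6555 -0.0336  0.0445]
(292, 280) [0.3864 0.061  0.0469]
(345, 240) [ 0.4753 -0.063   0.0048]
0.055 0.068 [273 127  66  10 322] [0.7217 0.0205] [0.149  0.0123] 83.59
0.055 0.068 [249 182  14  13  75] [0.5956 0.1343] [0.0329 0.0244] 38.02
0.092 0.108 [241 216  21  20 360] [0.5031 0.145 ] [0.04   0.0424] 81.92
```

View pics/c1.png

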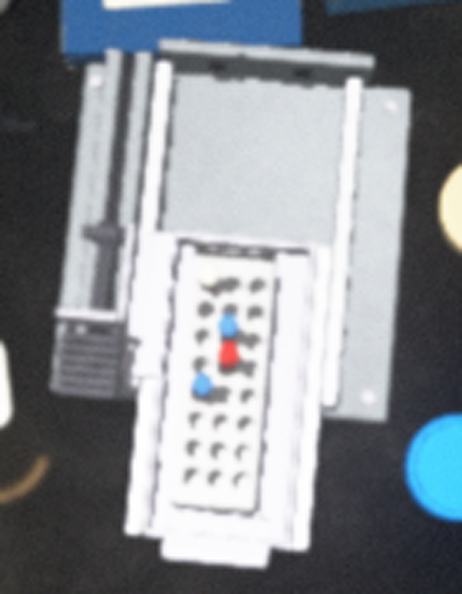

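The zoomed view shows the ribbed pad at crop (90,360) with the push plate's top edge just above it, at crop y≈315. The rack stands upright in the tray. I'll fit the yaw now.

Run:
```python
from h import *
from scipy.spatial.transform import Rotation as R
P,p,d=pts('t1')
def line(m,name):
    q=P[m][:,:2].astype(np.float32); v=cv2.fitLine(q,cv2.DIST_HUBER,0,.01,.01).ravel(); a=np.degrees(np.arctan2(v[1],v[0])); print(name,len(q),round((a+90)%180-90,2),v[2:].round(4))
z=P[...,2]; g=lambda r0,r1,c0,c1,lo,hi:(lambda m:m)(np.pad(np.ones((r1-r0,c1-c0),bool),((r0,420-r1),(c0,560-c1)))&(z>lo)&(z<hi))
line(g(138,238,322,340,.034,.05),'right rail')
line(g(127,138,272,340,.055,.068),'rear wall')
line(g(140,185,268,280,.034,.055),'left rail')
m=g(180,285,268,320,.1,.2); print('rack max',np.percentile(z[m],[50,99,100]),cv2.minAreaRect(P[m&(z<.13)][:,:2].astype(np.float32)))
m=g(205,215,240,263,.11,.16); print('plate',cv2.minAreaRect(P[m][:,:2].astype(np.float32)),P[m].mean(0),z[m].max())
T=R.from_rotvec(env.get_state()['ee_rot']); print(T.as_matrix().round(3))
```

```text
right rail 510 -7.28 [ 0.5885 -0.0251]
rear wall 322 82.94 [0.7206 0.0208]
left rail 229 -4.64 [0.6602 0.1014]
rack max [0.11690593 0.12441592 0.12552087] ((0.49457624554634094, 0.05814302712678909), (0.05362559109926224, 0.16805997490882874), 82.51451110839844)
plate ((0.5299092531204224, 0.14166054129600525), (0.04030982777476311, 0.006684567779302597), 82.32289123535156) [0.5287845  0.14127159 0.13424157] 0.14670832441921983
[[-0.893  0.45  -0.001]
 [ 0.45   0.893 -0.001]
 [-0.    -0.002 -1.   ]]
```

Emit:
play_rows(
  deltas=[
    [[-0.2,-0.15,0],[0,0,-0.04],0],
    [[-0.4,-0.29,0],[0,0,-0.08],0],
    [[-0.6,-0.44,0],[0,0,-0.108],0],
    [[-0.75,-0.55,0],[0,0,-0.108],0],
    [[-0.75,-0.55,0],[0,0,-0.108],0],
    [[-0.75,-0.55,0],[0,0,-0.108],0],
    [[-0.75,-0.55,0],[0,0,-0.108],0],
    [[-0.75,-0.55,0],[0,0,-0.108],0],
  ],
  grip_force=40,
)

```text
t: 0.9
tcp_pos: [0.4192, 0.3316, 0.1752]
ee_rot: [-0.202, -3.135, -0.0]
wrist_force: [-0.2, 0.5, 0.3]
opening: 0.0302
grip_force: 0.0
```

Emit:
play_rows(
  deltas=[
    [[-0.1,-0.15,0],[0,0,0],0],
    [[-0.2,-0.3,0],[0,0,0],0],
    [[-0.3,-0.45,0],[0,0,0],0],
    [[-0.36,-0.54,0],[0,0,0],0],
    [[-0.394,-0.581,0],[0,0,0],0],
    [[-0.394,-0.581,0],[0,0,0],0],
    [[-0.394,-0.581,0],[0,0,0],0],
    [[-0.394,-0.581,0],[0,0,0],0],
  ],
)

```text
t: 1.7
tcp_pos: [0.5133, 0.1466, 0.1751]
ee_rot: [-0.194, -3.135, -0.001]
wrist_force: [-0.2, 0.2, -0.5]
opening: 0.0003
grip_force: 0.0
```

Run:
```python
from h import *
s=env.get_state();print(s['tcp_pos'],s['wrist_force'],s['opening'])
shot('wrist','w1')
```

```text
[0.51326646 0.14663224 0.17506842] [-0.20523449  0.18295413 -0.50661009] 0.00026896054605318807
```

View pics/w1.png

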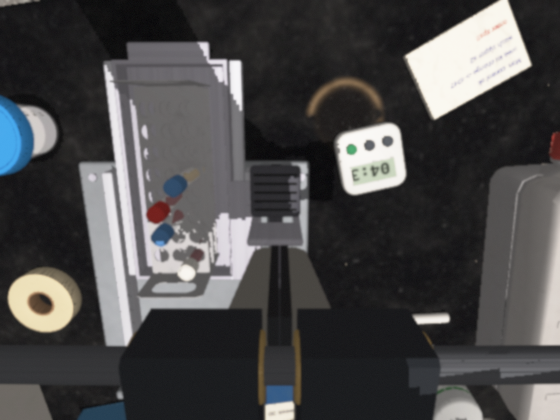

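The wrist view shows the shut fingertips at about (278,248), in front of the push plate (275,230), with the ribbed pad at (275,190). The rack is upright. I'll refine the pad and plate positions from this depth image.

Run:
```python
from h import *
P,p,d=pts('w1'); z=P[...,2]
m=np.zeros(d.shape,bool); m[160:250,235:320]=1
for n,lo,hi in [('pad',.093,.107),('plate',.115,.15)]:
    k=(m&(z>lo)&(z<hi)).astype(np.uint8); c,l,st,_=cv2.connectedComponentsWithStats(k); i=1+st[1:,4].argmax(); q=P[l==i]
    print(n,st[i],q.mean(0).round(4),cv2.minAreaRect(q[:,:2].astype(np.float32)),np.percentile(q[:,2],[5,95]).round(4))
for r in range(170,256,4): print(r,P[r,265].round(3),P[r,278].round(3))
```

```text
pad [ 250  165   51   52 2593] [0.5039 0.1463 0.1001] ((0.5048021674156189, 0.1459982693195343), (0.039968520402908325, 0.042095474898815155), 83.08635711669922) [0.0982 0.1015]
plate [ 247  226   57   20 1002] [0.5297 0.1431 0.1325] ((0.5311129689216614, 0.14289429783821106), (0.03979497775435448, 0.0065076882019639015), 83.26390075683594) [0.1172 0.1407]
170 [0.487 0.14  0.101] [0.488 0.15  0.1  ]
174 [0.49  0.14  0.101] [0.491 0.15  0.1  ]
178 [0.493 0.14  0.1  ] [0.494 0.15  0.101]
182 [0.496 0.139 0.101] [0.497 0.149 0.099]
186 [0.499 0.139 0.1  ] [0.501 0.149 0.099]
190 [0.502 0.138 0.1  ] [0.504 0.148 0.1  ]
194 [0.505 0.138 0.101] [0.507 0.148 0.1  ]
198 [0.509 0.137 0.1  ] [0.51  0.148 0.1  ]
202 [0.512 0.137 0.101] [0.513 0.147 0.1  ]
206 [0.515 0.137 0.1  ] [0.517 0.147 0.1  ]
210 [0.518 0.136 0.101] [0.52  0.146 0.099]
214 [0.522 0.136 0.101] [0.523 0.146 0.101]
218 [0.541 0.131 0.048] [0.532 0.145 0.084]
222 [0.527 0.135 0.104] [0.529 0.145 0.104]
226 [0.528 0.135 0.114] [0.528 0.145 0.115]
230 [0.528 0.136 0.122] [0.528 0.145 0.124]
234 [0.528 0.136 0.132] [0.529 0.145 0.131]
238 [0.528 0.136 0.139] [0.529 0.145 0.138]
242 [0.531 0.136 0.139] [0.531 0.145 0.141]
246 [0.569 0.127 0.049] [0.504 0.149 0.217]
250 [0.504 0.142 0.219] [0.504 0.149 0.221]
254 [0.504 0.143 0.225] [0.504 0.149 0.226]
```

Emit:
play_rows(
  deltas=[
    [[0,0,0.1],[0,0,0],0],
    [[0,0,0.18],[0,0,0],0],
    [[0,-0.003,0.23],[0,0,0],0],
    [[0,-0.003,0.25],[0,0,0],0],
    [[0,-0.003,0.26],[0,0,0],0],
    [[0,-0.003,0.26],[0,0,0],0],
  ],
)

```text
t: 2.35
tcp_pos: [0.5143, 0.1437, 0.0976]
ee_rot: [0.199, 3.135, 0.001]
wrist_force: [0.4, 0.9, 0.3]
opening: 0.0
grip_force: 0.0
```

Emit:
play_rows(
  deltas=[
    [[-0.005,0,0.003],[0,0,0],0],
    [[-0.01,0,0.006],[0,0,0],0],
    [[-0.015,0,0.007],[0,0,0],0],
    [[-0.018,0,0.007],[0,0,0],0],
    [[-0.018,0,0.007],[0,0,0],0],
  ],
)

```text
t: 2.85
tcp_pos: [0.5195, 0.1425, 0.0953]
ee_rot: [-0.2, -3.135, -0.0]
wrist_force: [-1.3, 1.3, 0.9]
opening: 0.0003
grip_force: 0.7
```

Emit:
play_rows(
  deltas=[
    [[0,0,0.005],[0,0,0],0],
    [[0,0,0.01],[0,0,0],0],
    [[0,0,0.015],[0,0,0],0],
    [[0,0,0.015],[0,0,0],0],
  ],
)

```text
t: 3.25
tcp_pos: [0.5195, 0.1421, 0.0903]
ee_rot: [-0.201, -3.135, 0.0]
wrist_force: [0.2, 0.1, -0.2]
opening: 0.0006
grip_force: 0.3
```

Emit:
play_rows(
  deltas=[
    [[-0.007,0,0],[0,0,0],0],
    [[-0.014,0,0],[0,0,0],0],
    [[-0.02,0,0],[0,0,0],0],
    [[-0.02,0,0],[0,0,0],0],
  ],
)

```text
t: 3.65
tcp_pos: [0.5258, 0.1414, 0.0905]
ee_rot: [0.201, 3.135, -0.0]
wrist_force: [-2.1, -0.1, -1.5]
opening: 0.0004
grip_force: 0.6
```

Run:
```python
from h import *
s=env.get_state();print(s['tcp_pos'],s['wrist_force'],s['moment'])
shot('wrist','w2')
P,p,d=pts('w2'); z=P[...,2]
for r in range(100,330,6): print(r,P[r,250].round(3),P[r,278].round(3),P[r,300].round(3))
c=p[60:340,160:400];cv2.imwrite('pics/w2c.png',cv2.resize(c[:,:,::-1],None,fx=2.1,fy=2.1))
```

```text
[0.52578809 0.14135882 0.09054682] [-2.07614322 -0.06551924 -1.47526109] [ 0.00482307  0.266782   -0.03539026]
100 [ 0.446  0.13  -0.001] [ 0.449  0.152 -0.001] [0.451 0.169 0.001]
106 [0.45  0.13  0.001] [ 0.453  0.151 -0.   ] [0.455 0.168 0.001]
112 [0.455 0.129 0.001] [0.458 0.151 0.001] [0.46  0.168 0.001]
118 [0.459 0.128 0.001] [ 0.462  0.15  -0.   ] [0.464 0.167 0.001]
124 [0.464 0.128 0.001] [ 0.467  0.15  -0.   ] [0.469 0.167 0.001]
130 [0.469 0.127 0.001] [0.471 0.149 0.001] [0.474 0.166 0.   ]
136 [0.473 0.126 0.001] [0.476 0.148 0.001] [ 0.478  0.166 -0.001]
142 [ 0.478  0.125 -0.001] [0.481 0.148 0.001] [0.483 0.165 0.001]
148 [0.483 0.125 0.001] [0.486 0.147 0.   ] [ 0.488  0.165 -0.   ]
154 [0.487 0.124 0.001] [0.49  0.146 0.   ] [0.493 0.164 0.   ]
160 [0.492 0.124 0.005] [0.495 0.146 0.004] [0.497 0.163 0.005]
166 [0.495 0.124 0.012] [0.497 0.146 0.021] [0.496 0.162 0.033]
172 [0.497 0.125 0.03 ] [0.497 0.146 0.041] [0.498 0.161 0.047]
178 [0.499 0.126 0.042] [0.501 0.145 0.043] [0.502 0.16  0.048]
184 [0.491 0.131 0.1  ] [0.493 0.146 0.099] [0.495 0.158 0.1  ]
190 [
[... 830 characters left out ...]
 [0.516 0.132 0.156] [0.516 0.144 0.158] [0.518 0.153 0.156]
274 [0.515 0.132 0.164] [0.516 0.144 0.163] [0.518 0.152 0.162]
280 [0.516 0.133 0.167] [0.516 0.144 0.168] [0.519 0.152 0.166]
286 [0.515 0.133 0.173] [0.517 0.144 0.173] [0.518 0.152 0.173]
292 [0.515 0.133 0.178] [0.517 0.143 0.176] [0.517 0.152 0.178]
298 [0.515 0.134 0.181] [0.516 0.144 0.182] [0.518 0.151 0.182]
304 [0.516 0.134 0.185] [0.517 0.144 0.185] [0.517 0.151 0.186]
310 [0.495 0.14  0.225] [0.517 0.144 0.189] [0.496 0.152 0.224]
316 [0.495 0.14  0.227] [0.516 0.144 0.194] [0.496 0.151 0.227]
322 [0.496 0.14  0.228] [0.519 0.143 0.193] [0.496 0.151 0.229]
328 [0.495 0.141 0.231] [0.521 0.143 0.193] [0.496 0.151 0.232]
```

View pics/w2c.png

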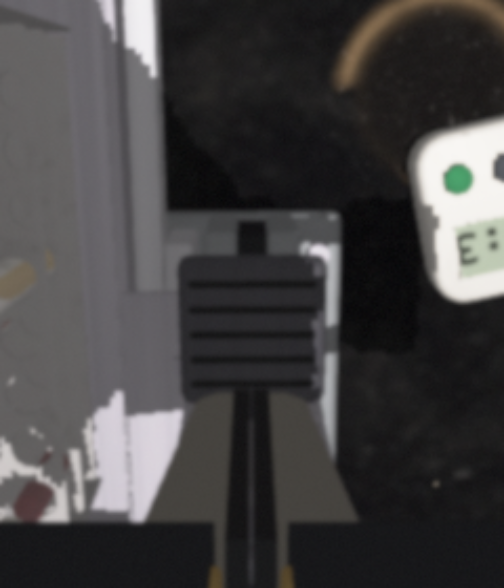

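The fingertip faces appear to end about 40 mm higher than the reported TCP. The pad is still at rest height, and the tray moved in about 6 mm within its play. I'll go by sight and force and descend until I feel the pad.

Emit:
play_rows(
  deltas=[
    [[0.008,0,0],[0,0,0],0],
    [[0.008,0.003,0.03],[0,0,0],0],
    [[0.008,0.003,0.06],[0,0,0],0],
    [[0.008,0.003,0.09],[0,0,0],0],
    [[0.008,0.003,0.09],[0,0,0],0],
  ],
)

```text
t: 4.2
tcp_pos: [0.522, 0.1423, 0.0619]
ee_rot: [-0.2, -3.133, 0.002]
wrist_force: [-0.2, -0.7, -0.8]
opening: 0.0008
grip_force: 0.0
```

Emit:
play_rows(
  deltas=[
    [[0,0,0.007],[0,0,0],0],
    [[0,0,0.013],[0,0,0],0],
    [[0,0,0.02],[0,0,0],0],
    [[0,0,0.02],[0,0,0],0],
  ],
)

```text
t: 4.6
tcp_pos: [0.5235, 0.1428, 0.0583]
ee_rot: [0.2, 3.135, 0.0]
wrist_force: [-1.6, -0.0, 5.7]
opening: 0.0003
grip_force: 2.8
```

Emit:
play_rows(
  deltas=[
    [[0,0,0.006],[0,0,0],0],
    [[0,0,0.012],[0,0,0],0],
    [[-0.01,0,0.012],[0,0,0],0],
    [[-0.02,0,0.012],[0,0,0],0],
    [[-0.02,0,0.012],[0,0,0],0],
  ],
)

```text
t: 5.1
tcp_pos: [0.5279, 0.1424, 0.0547]
ee_rot: [-0.2, -3.133, -0.0]
wrist_force: [-5.8, 0.0, 8.4]
opening: 0.0007
grip_force: 4.0
```

Emit:
play_rows(
  deltas=[
    [[-0.007,0,0],[0,0,0],0],
    [[-0.013,0,0],[0,0,0],0],
    [[-0.013,0,0],[0,0,0],0],
  ],
)

```text
t: 5.4
tcp_pos: [0.5299, 0.1422, 0.0547]
ee_rot: [-0.198, -3.129, 0.0]
wrist_force: [-10.3, -0.4, 12.0]
opening: 0.0005
grip_force: 7.5
```

Emit:
play_rows(
  deltas=[
    [[-0.004,0,0.005],[0,0,0],0],
    [[-0.004,0,0.005],[0,0,0],0],
    [[-0.004,0,0.005],[0,0,0],0],
  ],
)

```text
t: 5.7
tcp_pos: [0.53, 0.1422, 0.0543]
ee_rot: [-0.198, -3.128, 0.0]
wrist_force: [-16.0, -1.3, 23.3]
opening: 0.0006
grip_force: 14.6
```

Emit:
play_rows(
  deltas=[
    [[0,0,0.005],[0,0,0],0],
    [[0,0,0.005],[0,0,0],0],
    [[0,0,0.005],[0,0,0],0],
  ],
)

```text
t: 6.0
tcp_pos: [0.5298, 0.1424, 0.0538]
ee_rot: [-0.198, -3.127, -0.0]
wrist_force: [-19.3, -0.6, 31.8]
opening: 0.0003
grip_force: 16.3
```

Emit:
play_rows(
  deltas=[
    [[0.012,0,-0.005],[0,0,0],0],
    [[0.022,0,-0.005],[0,0,0],0],
    [[0.022,0,-0.005],[0,0,0],0],
  ],
)

```text
t: 6.3
tcp_pos: [0.5289, 0.1424, 0.0541]
ee_rot: [0.2, 3.132, 0.002]
wrist_force: [-0.9, -0.1, 7.0]
opening: 0.0003
grip_force: 3.0
```

Emit:
play_rows(
  deltas=[
    [[-0.007,0,0],[0,0,0],0],
    [[-0.014,0,0],[0,0,0],0],
    [[-0.014,0,0],[0,0,0],0],
  ],
)

```text
t: 6.6
tcp_pos: [0.5294, 0.1423, 0.0538]
ee_rot: [-0.199, -3.131, -0.0]
wrist_force: [-9.8, -0.3, 16.2]
opening: 0.0006
grip_force: 8.0
```

Emit:
play_rows(
  deltas=[
    [[0.014,0,0],[0,0,0],0],
    [[0.014,0,0.005],[0,0,0],0],
    [[0.014,0,0.005],[0,0,0],0],
  ],
)

```text
t: 6.9
tcp_pos: [0.5281, 0.1425, 0.0525]
ee_rot: [0.2, 3.134, 0.001]
wrist_force: [-2.9, -1.8, 10.1]
opening: 0.0003
grip_force: 5.0
```

Emit:
play_rows(
  deltas=[
    [[-0.007,0,0],[0,0,0],0],
    [[-0.014,0,0],[0,0,0],0],
    [[-0.014,0,0],[0,0,0],0],
  ],
)

```text
t: 7.2
tcp_pos: [0.5283, 0.1424, 0.0524]
ee_rot: [-0.199, -3.128, 0.0]
wrist_force: [-12.3, -0.5, 18.7]
opening: 0.0005
grip_force: 9.5
```

Run:
```python
from h import *
shot('wrist','w3'); print(env.get_state()['tcp_pos'])
ex=np.array([.992,-.127]);ey=np.array([.127,.992]);o=np.array([.5045,.146])
for f in ['w1','w3']:
    P,p,d=pts(f); b=np.stack([(P[...,:2]-o)@ex,(P[...,:2]-o)@ey,P[...,2]],-1)*1000
    # tray top edge of front wall, z>40, y about -92 +-30
    m=(abs(b[...,1]+92)<30)&(b[...,2]>40)&(b[...,2]<60)&(b[...,0]<-70)&(d>0); print(f,'front wall x',np.percentile(b[m][:,0],[1,10,50,90]).round(1),m.sum())
    m=(abs(b[...,1])<17)&(b[...,2]>55)&(b[...,2]<108)&(abs(b[...,0])<26)
    for x in range(-26,26,4):
        k=m&(abs(b[...,0]-x)<2); print(x,k.sum(),np.median(b[k][:,2]).round(1) if k.any() else '',end=' | ')
    print()
    m=(abs(b[...,1])<22)&(b[...,2]>110)&(b[...,2]<142)&(abs(b[...,0]-30)<14); print('plate-like x,z',np.percentile(b[m][:,0],[5,50,95]).round(1) if m.any() else 0,m.sum())
p=np.load('pics/w3.npz')['p'];c=p[100:320,180:380];cv2.imwrite('pics/w3c.png',cv2.resize(c[:,:,::-1],None,fx=2.5,fy=2.5))
```

```text
[0.52833652 0.14246196 0.05238608]
w1 front wall x [-116.7 -115.  -107.   -99. ] 1727
-26 0  | -22 51 97.6 | -18 249 100.0 | -14 219 100.4 | -10 212 100.2 | -6 216 100.5 | -2 216 100.3 | 2 211 100.4 | 6 218 100.6 | 10 193 100.3 | 14 204 100.6 | 18 202 100.0 | 22 51 98.3 | 
plate-like x,z [24.  24.5 28.7] 1102
w3 front wall x [-104.6 -102.8  -95.6  -88.1] 4118
-26 0  | -22 0  | -18 0  | -14 1 86.2 | -10 655 87.1 | -6 576 88.4 | -2 574 88.5 | 2 555 89.3 | 6 572 89.5 | 10 523 90.0 | 14 1030 91.6 | 18 381 93.0 | 22 73 91.5 | 
plate-like x,z [16.  22.7 36.9] 213
```

View pics/w3c.png

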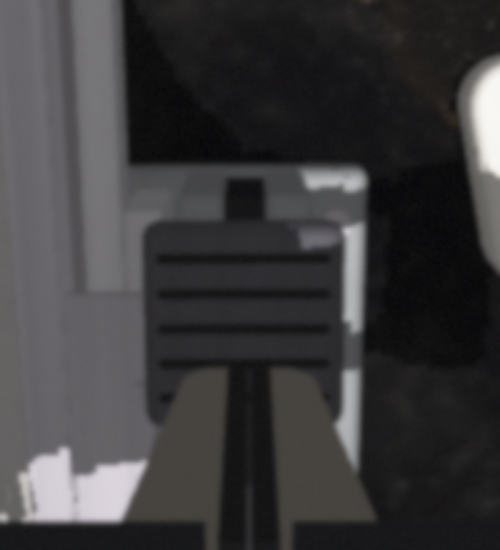

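The tray has moved in 12 mm and is at the gate. The pad is about 10.5 mm down and still blocked. I'll keep stepping deeper, unloading before each step.

Emit:
play_rows(
  deltas=[
    [[0.014,0,0],[0,0,0],0],
    [[0.014,0,0.005],[0,0,0],0],
    [[0.014,0,0.005],[0,0,0],0],
    [[0.007,0,0.005],[0,0,0],0],
    [[0,0,0.005],[0,0,0],0],
    [[0,0,0.005],[0,0,0],0],
  ],
)

```text
t: 7.85
tcp_pos: [0.5274, 0.1425, 0.0507]
ee_rot: [-0.198, -3.127, 0.0]
wrist_force: [-14.4, -0.4, 20.6]
opening: 0.0009
grip_force: 9.9
```

Emit:
play_rows(
  deltas=[
    [[0,0,0],[0,0,0],0],
  ],
)

```text
t: 7.95
tcp_pos: [0.5274, 0.1425, 0.0507]
ee_rot: [-0.198, -3.127, 0.0]
wrist_force: [-14.8, 0.2, 19.8]
opening: 0.0004
grip_force: 9.7
```

Emit:
play_rows(
  deltas=[
    [[0.014,0,0],[0,0,0],0],
    [[0.014,0,0.005],[0,0,0],0],
    [[0.014,0,0.005],[0,0,0],0],
    [[0.007,0,0.005],[0,0,0],0],
    [[0,0,0.005],[0,0,0],0],
    [[0,0,0.005],[0,0,0],0],
  ],
)

```text
t: 8.55
tcp_pos: [0.5324, 0.1419, 0.0491]
ee_rot: [0.2, 3.134, 0.001]
wrist_force: [-1.5, -0.8, 4.9]
opening: 0.0002
grip_force: 3.0
```

It let go at a pad depth of about 15 mm. I'll push on while holding that depth.

Emit:
play_rows(
  deltas=[
    [[-0.013,0,0],[0,0,0],0],
    [[-0.027,0,0],[0,0,0],0],
    [[-0.04,0,0],[0,0,0],0],
    [[-0.053,0,0],[0,0,0],0],
  ],
)

```text
t: 8.95
tcp_pos: [0.5484, 0.14, 0.0493]
ee_rot: [0.2, 3.134, 0.001]
wrist_force: [-2.7, 0.2, 7.4]
opening: 0.0003
grip_force: 3.8
```

Emit:
play_rows(
  deltas=[
    [[-0.02,0,0],[0,0,0],0],
    [[-0.045,0,0],[0,0,0],0],
    [[-0.075,0,0],[0,0,0],0],
    [[-0.105,0,0],[0,0,0],0],
    [[-0.135,0,0],[0,0,0],0],
    [[-0.165,0,0],[0,0,0],0],
    [[-0.195,0,0],[0,0,0],0],
    [[-0.22,0,0],[0,0,0],0],
    [[-0.24,0,0],[0,0,0],0],
    [[-0.25,0,0],[0,0,0],0],
    [[-0.25,0,0],[0,0,0],0],
  ],
)

```text
t: 10.05
tcp_pos: [0.6241, 0.1307, 0.0498]
ee_rot: [0.2, 3.131, 0.002]
wrist_force: [-0.1, 0.4, 7.1]
opening: 0.0006
grip_force: 3.3
```

Emit:
play_rows(
  deltas=[
    [[-0.01,0,0],[0,0,0],0],
    [[-0.02,0,0],[0,0,0],0],
    [[-0.03,0,0],[0,0,0],0],
    [[-0.04,0,0],[0,0,0],0],
    [[-0.04,0,0],[0,0,0],0],
  ],
)

```text
t: 10.55
tcp_pos: [0.6343, 0.1294, 0.0495]
ee_rot: [0.2, 3.135, 0.002]
wrist_force: [-2.5, 0.6, 7.1]
opening: 0.0002
grip_force: 3.9
```

Emit:
play_rows(
  deltas=[
    [[-0.01,0,0],[0,0,0],0],
    [[-0.017,0,0],[0,0,0],0],
    [[-0.02,0,0],[0,0,0],0],
    [[-0.02,0,0],[0,0,0],0],
  ],
)

```text
t: 10.95
tcp_pos: [0.6355, 0.1292, 0.0491]
ee_rot: [-0.198, -3.127, -0.001]
wrist_force: [-14.9, 0.2, 15.3]
opening: 0.0007
grip_force: 10.5
```

Emit:
play_rows(
  deltas=[
    [[-0.006,0,0],[0,0,0],0],
    [[-0.01,0,0],[0,0,0],0],
    [[-0.01,0,0],[0,0,0],0],
  ],
)

```text
t: 11.25
tcp_pos: [0.635, 0.1291, 0.0491]
ee_rot: [-0.196, -3.121, 0.0]
wrist_force: [-25.0, -0.0, 22.0]
opening: 0.0001
grip_force: 17.4
```

Emit:
play_rows(
  deltas=[
    [[0.01,0,0],[0,0,0],0],
    [[0.018,0,0],[0,0,0],0],
    [[0.018,0,0],[0,0,0],0],
    [[0.018,0,-0.015],[0,0,0],0],
    [[0.018,0,-0.03],[0,0,0],0],
    [[0.018,0,-0.045],[0,0,0],0],
    [[0.02,0,-0.06],[0,0,0],0],
    [[0.025,0,-0.1],[0,0,0],0],
    [[0.025,0,-0.2],[0,0,0],0],
    [[0.025,0,-0.3],[0,0,0],0],
    [[0.025,0,-0.4],[0,0,0],0],
    [[0.025,0,-0.4],[0,0,0],0],
    [[0.025,0,-0.4],[0,0,0],0],
  ],
)

```text
t: 12.55
tcp_pos: [0.637, 0.1281, 0.1701]
ee_rot: [0.201, 3.131, 0.001]
wrist_force: [0.4, 0.7, -1.0]
opening: 0.0004
grip_force: 0.0
```

Run:
```python
from h import *
shot('wrist','w4'); shot('top','t2'); print(env.get_state()['tcp_pos'],env.get_state()['wrist_force'])
ex=np.array([.992,-.127]);ey=np.array([.127,.992]);o=np.array([.5045,.146])
for f in ['w1','w4','t1','t2']:
    P,p,d=pts(f); b=np.stack([(P[...,:2]-o)@ex,(P[...,:2]-o)@ey,P[...,2]],-1)*1000
    m=(abs(b[...,1]+92)<30)&(b[...,2]>40)&(b[...,2]<60)&(b[...,0]<20)&(b[...,0]>-130)&(d>0)
    print(f,'front wall',np.percentile(b[m][:,0],[.5,1,5]).round(1),m.sum())
    x0=120 if f in('w4','t2') else 0
    m=(abs(b[...,1])<17)&(b[...,2]>60)&(b[...,2]<109)&(abs(b[...,0]-x0)<25); print('pad',b[m].mean(0).round(1),m.sum())
    m=(abs(b[...,1]+92)<35)&(b[...,2]>105)&(b[...,2]<128)&(abs(b[...,0]-x0)<120); print('rack',cv2.minAreaRect(b[m][:,:2].astype(np.float32)),np.median(b[m][:,2]))
```

```text
[0.63527751 0.12802485 0.16770816] [-1.37046435  0.27610667 -0.2354405 ]
w1 front wall [-116.7 -116.6 -115. ] 3288
pad [  0.9  -0.  100.4] 2376
rack ((2.2230224609375, -87.93159484863281), (169.65916442871094, 55.83652877807617), 0.5517903566360474) 114.15490467831499
w4 front wall [3.1 3.2 4. ] 1571
pad [120.4   0.  100.4] 2503
rack ((121.97708129882812, -86.97914123535156), (169.69830322265625, 55.71921920776367), 0.2957633435726166) 114.02689184516552
t1 front wall [-117.1 -117.  -116. ] 320
pad [ -0.3   0.  100.4] 324
rack ((1.3138198852539062, -88.31033325195312), (53.422767639160156, 168.07620239257812), 89.81002807617188) 117.140210472089
t2 front wall [1.6 1.7 2.3] 51
pad [nan nan nan] 0
rack ((120.7182846069336, -92.67343139648438), (170.8758087158203, 45.58013916015625), 0.14658309519290924) 119.25848395934811<stdin>:9: RuntimeWarning: Mean of empty slice.
  ret = um.true_divide(
```

View pics/t2.png

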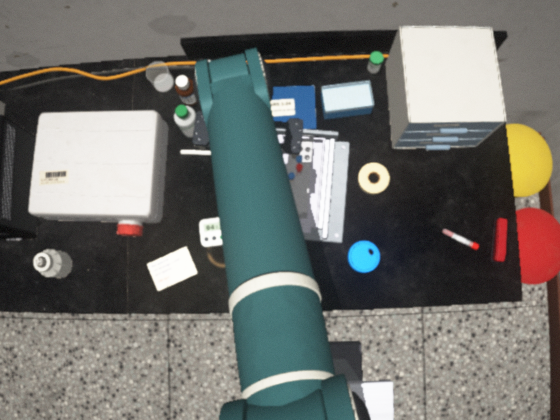

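The top view shows the tray in and the cup (364,256), roll (374,178) and timer undisturbed. The measurements give 119.8 mm of tray travel, the pad back at 100 mm and the rack upright. I'll hand it in.

```bash
python3 -c "
from h import *
print(ticket.close_job())"
```

```text
the job is handed in; nothing more can be done
None
```

The job is handed in: the slide let go with the pad about 15 mm down, the tray went about 120 mm in to its rear stop, the lever is back up, the rack is standing and nothing else was touched.

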